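# Tare a beaker on the laboratory balance

### The job

Tare the small empty beaker on the balance: set it down gently, upright, in the middle of the round pan and let go of it, and then press the wide tare key fully down and release it so that it springs back. Do not press the small round on/off key, and leave the other things on the bench where they stand.

Things in the scene. Friction and masses are not known exactly. Their poses are not given: they have to be found in the camera images.
- balance: Top-pan laboratory balance, light grey, 270 (x) x 190 (y) mm, fixed. Its front (keys, display) faces its -x, towards the robot within 15 degrees. Origin: centre of its underside at bench height, z up. Top, front to back: dark level key deck z = 47 mm (x -131 to -65), sloping display (x -64 to -28, up to z = 60), rear z = 54 with the pan. Two flat printed keys mid-deck do not move.
- pan_centre (a point): Centre of the upper face of the balance's round flat stainless steel pan, diameter 140 mm, at z = 63 mm in the balance's frame (45 mm behind the balance's origin along its x). Axes as those of the balance. The pan is rigid.
- tare_top (a point): Centre of the top of the tare key, the larger of the two raised keys: a wide oblong light grey key 24 (x) x 46 (y) mm on the right-hand end of the key deck as seen from the robot, at (-105, -52) mm in the balance's frame. Top 55 mm above the bench when up: 8 mm above the deck, 3 mm when fully down. Moves with the key.
- tare (a joint): Travel of the tare key in m: 0 up, 0.005 fully down against its stop. It goes straight down on a spring: 1.5 N to start it, 5 N at the bottom; it springs back when released.
- power_top (a point): Centre of the top of the on/off key: a small round light grey push button of 16 mm diameter on the left-hand end of the key deck as seen from the robot, at (-105, +65) mm in the balance's frame, top 55 mm above the bench. Not to be pressed.
- power (a joint): Travel of the on/off key in m: 0 up, 0.005 fully down; same spring as the tare key.
- beaker: The small empty beaker: open-topped, straight-sided, milky white opaque plastic, 46 mm outside diameter, 58 mm high (the only vessel of this size), wall 2.5 mm, a tiny pouring lip at the rim on its +x, mass 20 to 45 g. Stands upright on the bench at one of four places beside the balance. Origin: centre of its underside; z up along its axis.
- big_beaker: Bystander: a much larger beaker of the same plastic, 74 mm diameter, 98 mm high. Origin: centre of its underside.
- bottle: Bystander: brown reagent bottle with paper band and blue screw cap, 62 mm diameter, 132 mm high. Origin: centre of its underside.
- dishes: Bystander: stack of three lidded Petri dishes, 60 mm diameter, 48 mm high in all. Origin: centre of its underside.
- forceps: Bystander: steel forceps 130 mm long lying on the outer left side, beyond the vessels. Origin: near their middle, on the bench.
- marker: Bystander: grey marker pen with black cap, 133 mm long, lying on the outer right side, beyond the vessels. Origin: near its middle, on the bench.
There are look-alikes about, which are no part of the job. What is shaped like the beaker but pink or purple is not meant.

How it is judged:
By the outcome, as a careful person would: the job done as asked, in the order asked, and still so for the second after the job is handed in, with the robot touching nothing.
It also fails if it takes over 51 s, if anything falls off the work surface, if the arm or the gripper's body presses on something with over 40 N, if the wrist force passes 120 N, or if a joint passes its speed limit or range.

### The arm

A 7-joint arm with a two-finger parallel gripper is mounted at the origin on the work surface. World frame = base frame: x ahead of the robot, y to its left, z up, the work surface at z = 0. Lengths are in m, angles in rad, forces in N, time in s.
With the tool pointing down it reaches from about 0.425 to 0.925 m from the base axis. Payload 6.8 kg.
Tool frame: the origin (TCP) lies on the centre line of the jaws, within the pads' length; the fingertips stand 14 mm ahead of it and the grasp point (between the pads) lies 5 mm behind it (r.nose_length is the distance from the TCP to the fingertips, in m); z points along the fingers, y is the direction in which the jaws open and shut (so a half turn about z gives the same grasp; the last joint's range is limited). The gripper opens to 85 mm and grips with 20 to 120 N. Pads are 22 mm wide; open, the fingers measure 114 mm over their backs; the gripper's body (76 mm by 85 mm) begins 54 mm behind the grasp point. The pads swing forward as they close: fully open they stand 13 mm farther back than shut.
Start: joints at [1.01, 0.477, 0.022, 1.555, -0.011, 1.109, -0.083], TCP at [0.295, -0.607, 0.245] pointing down, gripper open.
Joint ranges: [-2.96, 2.96], [-0.34, 2.1], [-1.41, 1.46], [0.24, 2.44], [-1.37, 4.51], [0.17, 1.92], [-2.96, 2.96]. Speed limits (rad/s): [2.39, 2.39, 3.14, 3.14, 3.14, 3.14, 3.14].

### API

Orientations are given as a rotation vector (axis times angle).
In Python, from bench import r, imaging, look_for, outline_of gives the robot as it stands. The module is installed in compiled form; this text tells all that it offers.
- The arm moves only by the tool carry_out, never from a script. Its arguments are lists of equal length, an entry for each row: "offset": the shift along the tool's x, y, z as a fraction of full scale, a list of three; "turn": the turn, a rotation vector about the tool's x, y, z as a fraction of full scale, a list of three. A call has 1 to 8 rows; each row is the pose to reach, as a shift and turn from the pose commanded when the call began, along the tool's axes at that moment; what a row does not reach only later rows make up. Full scale, the value 1, is 0.5 m for a shift and 1.5 rad for a turn. A row lasts 1/10 s, in which the tool goes at most 50 mm and 8.59 degrees, less where a joint would pass 70% of its speed; a pose out of reach is approached as far as the arm can. A call with a number of a shift or a turn outside -1 to 1 is refused whole. A call with a gripper value outside its range is refused whole. "hand" is the closure, from 0 (fully open) to 1 (shut), set as the call begins (left out, the last holds). The fingers move at their own pace and stop on an object; "force" is the grip in N (left out, the last holds). Time passes only in rows, so rows that repeat a pose let the fingers close. It gives the time, the measured TCP pose, the force and the opening at its end, in the units of the state.
- r.get_obs(): the state, without advancing time (a new reading comes with each control period).
- imaging.grab_frame(name): name is "scene" or "top"; returns a dict with "pixels" (384x512x3 uint8, red, green, blue), "fx", "fy", "cx", "cy" (pixels), "k1" (the pictures are not rectified: a ray, as slopes to the right and down, at radius r is drawn at 1 + k1 r^2 times it, then the intrinsics apply), "R" (3x3) and "t" (3): a world point X has camera coordinates R X + t. Camera axes: x right, y down, z forward; pixel columns grow to the right and rows downward; lengths in m; the calibration is good to about 2 mm. A picture is of the moment at which its call begins. There is no depth.
- r.hand_in(): hands the job in, once; it reports no verdict.
Trained networks look in the newest picture that a camera, given by its name, has taken for a name from the list of things; names that differ only in an ending like _2 or _b are one class to them, and where a whole thing is asked for, a point or a joint stands for the part that bears it (a point fixed in the world has none). Each returns a list of dicts, best first, with "score" (0 to 1); they miss things now and then, are a little off and sometimes report something else, mostly with a low value. They report only what shows in the picture. A call takes as long as a camera call. They do not tell look-alikes from the thing itself.
- look_for(query, camera): "xyz" ([x, y, z] in m, in the coordinates of the camera as it stood for that picture, good to about 4 mm: the middle of the surface that is visible of it).
- outline_of(query, camera): "region" (384x512 bool, what is visible of it).
The state is a dict: "clock": time; "joints": joint angles; "qvel": joint speeds; "tau": joint torques, N m; "tcp_pos": TCP position; "orientation": TCP orientation; "contact_force": force on the tool from outside, world axes, zero at the start; "moment": the same for the moment, N m; "grip_width": finger opening in m.
Only numpy, scipy, OpenCV 4.12 (cv2) and the standard library are available. Lean on these libraries where they do the work, as an engineer would, in place of code of your own. Each camera call takes 0.05 s, during which the arm holds its last target. There are 200 camera calls.

## Working session

There is one attempt and no reset: what is moved stays moved. The work goes in short steps, Python scripts to look and compute and a tool call to move; the robot and the scene stay as the last step left them, time stands still between calls to the robot, and variables do not carry over. Pictures are saved under pics/ and viewed, about 8 in all and at most 12, crops included, and the job is handed in when it is done.

Besides the shell and the picture viewer there is one more tool, called after "Request:" in YAML: its name, and indented under it one key for each argument. carry_out: Moves the arm, as the interface text tells. Shift numbers are shares of 0.5 m and turn numbers shares of 1.5 rad, none past 1 either way. Its arguments: {"type":"object","properties":{"offset":{"type":"array","items":{"type":"array","items":{"type":"number","minimum":-1,"maximum":1}}},"turn":{"type":"array","items":{"type":"array","items":{"type":"number","minimum":-1,"maximum":1}}},"hand":{"type":"number"},"force":{"type":"number"}},"required":["offset","turn"]}

```bash
mkdir -p pics
cat > h.py <<'E'
import numpy as np, cv2
from bench import r, imaging, look_for, outline_of
def world(f,p): return np.array(f["R"]).T@(np.array(p)-np.array(f["t"]))
def ray(f,u,v):
    d=np.array([(u-f["cx"])/f["fx"],(v-f["cy"])/f["fy"]]); s=d.copy()
    for _ in range(20): s=d/(1+f["k1"]*(s@s))
    return np.array(f["R"]).T@np.array([*s,1.0]), -np.array(f["R"]).T@np.array(f["t"])
def at_z(f,u,v,z):
    d,c=ray(f,u,v); return c+d*(z-c[2])/d[2]
def pix(f,X):
    c=np.array(f["R"])@np.array(X)+np.array(f["t"]); s=c[:2]/c[2]; s=s*(1+f["k1"]*(s@s))
    return s*[f["fx"],f["fy"]]+[f["cx"],f["cy"]]
def save(f,n): cv2.imwrite("pics/"+n,cv2.cvtColor(f["pixels"],cv2.COLOR_RGB2BGR))
E
python3 - <<'E'
from h import *
for c in ("scene","top"):
    f=imaging.grab_frame(c); save(f,c+"1.png")
    print(c,"campos",np.round(-f["R"].T@f["t"],3))
    for q in ("balance","pan_centre","tare_top","power_top","beaker","big_beaker","bottle","dishes"):
        print(q,[(round(d["score"],2),np.round(world(f,d["xyz"]),3).tolist()) for d in look_for(q,c)][:4])
o=r.get_obs(); print(o)
E
```

```text
scene campos [ 1.041 -0.448  0.92 ]
balance [(0.96, [0.605, -0.002, 0.053])]
pan_centre [(0.89, [0.606, -0.002, 0.058]), (0.52, [0.631, -0.277, 0.096])]
tare_top [(0.6, [0.497, -0.062, 0.055]), (0.5, [0.605, -0.002, 0.057])]
power_top []
beaker [(0.84, [0.47, 0.26, 0.039]), (0.73, [0.425, 0.36, 0.031]), (0.56, [0.375, 0.247, 0.038]), (0.48, [0.529, 0.349, 0.045])]
big_beaker [(0.6, [0.627, 0.249, 0.06])]
bottle [(0.66, [0.63, -0.277, 0.093])]
dishes [(0.98, [0.439, -0.319, 0.048])]
top campos [ 0.438 -0.018  1.174]
balance [(0.71, [0.584, 0.014, 0.055])]
pan_centre [(0.97, [0.578, 0.018, 0.057])]
tare_top [(0.42, [0.491, -0.056, 0.057])]
power_top [(0.48, [0.582, 0.013, 0.053])]
beaker [(0.79, [0.467, 0.278, 0.027]), (0.71, [0.42, 0.374, 0.029]), (0.67, [0.53, 0.36, 0.034]), (0.58, [0.372, 0.253, 0.025])]
big_beaker [(0.75, [0.622, 0.277, 0.047])]
bottle [(0.55, [0.61, -0.255, 0.102])]
dishes [(0.63, [0.43, -0.309, 0.051])]
{'clock': 0.9, 'joints': array([ 1.00989358,  0.47698908,  0.02241582,  1.55539644, -0.01151664,
        1.10930633, -0.08311609]), 'qvel': array([ 0.00147895, -0.00040516, -0.00159958,  0.00026033,  0.00038982,
        0.00074673,  0.00127326]), 'tau': array([ 5.21257462e-04, -5.96308923e+01,  1.60630614e+00, -2.81543666e+01,
        1.23008568e-02,  1.68482191e-03,  2.50292476e-05]), 'tcp_pos': array([ 0.29531269, -0.60699078,  0.24531704]), 'orientation': array([3.06142032e+00, 7.05105597e-01, 4.62171299e-05]), 'contact_force': array([ 1.08724474, -0.0945514 ,  0.45105624]), 'moment': array([-0.00775495, -0.03410511, -0.03559693]), 'grip_width': 0.08533549945770384}
```

View pics/scene1.png

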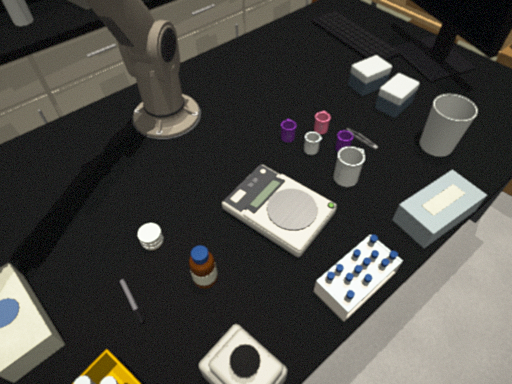

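View pics/top1.png

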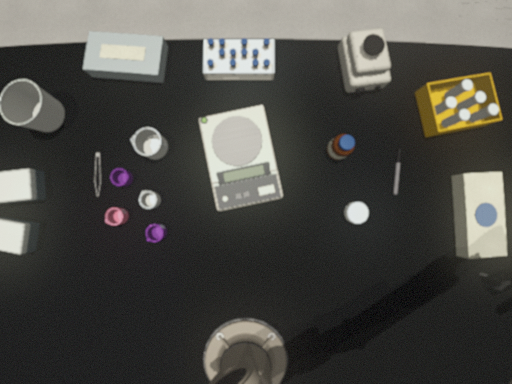

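Top view: the white small beaker is at (149,199), the same one as at (312,143) in the scene view. It is surrounded by purple and pink look-alikes. In the top view the balance pan is at (237,141), the tare key at about (267,190) and the on/off key at about (225,198). Next I fit silhouettes in both cameras.

```bash
cat > fit.py <<'E'
from h import *
from scipy.optimize import minimize
def hullmask(f,P,S=4):
    p=np.array([pix(f,x) for x in P]); h=cv2.convexHull(((p+.5)*S).astype(np.float32)).astype(np.int32)
    m=np.zeros((384*S,512*S),np.uint8); cv2.fillConvexPoly(m,h,1)
    return cv2.resize(m.astype(np.float32),(512,384),interpolation=cv2.INTER_AREA)
a=np.linspace(0,2*np.pi,40,endpoint=False)
def cyl(x,y,z0=0,h=.058,rad=.023): return [(x+rad*np.cos(t),y+rad*np.sin(t),z0+z) for t in a for z in (0,h)]
def box(x,y,th):
    c,s=np.cos(th),np.sin(th); L=[(-.135,.095,0),(-.135,-.095,0),(.135,.095,0),(.135,-.095,0),(-.131,.095,.047),(-.131,-.095,.047),(.135,.095,.054),(.135,-.095,.054)]
    return [(x+c*u-s*v,y+s*u+c*v,w) for u,v,w in L]
def iou(m,reg): return np.minimum(m,reg).sum()/np.maximum(m,reg).sum()
def fit(model,x0,items,step):
    fun=lambda p:-np.mean([iou(hullmask(f,model(*p)),g) for f,g in items])
    s=np.vstack([x0]+[np.array(x0)+np.eye(len(x0))[i]*step[i] for i in range(len(x0))])
    o=minimize(fun,x0,method="Nelder-Mead",options=dict(initial_simplex=s,xatol=2e-4,fatol=1e-4)); return o.x,-o.fun
def near(q,c,uv):
    b=[d for d in outline_of(q,c) if d["region"][int(uv[1]),int(uv[0])]]
    return max(b,key=lambda d:d["score"])["region"].astype(np.float32) if b else None
E
python3 - <<'E'
from fit import *
B=[];A=[];F=[]
for c,ub,ua in (("scene",(312,146),(265,215)),("top",(149,199),(240,160))):
    f=imaging.grab_frame(c);F.append(f)
    for L,q,u in((B,"beaker",ub),(A,"balance",ua)):
        g=near(q,c,u)
        if g is None: print(c,q,"none");continue
        print(c,q,g.sum()); L.append((f,g))
for n,L,m,x0,st in(("beaker",B,cyl,[.47,.27],[.01,.01]),("balance",A,box,[.55,.005,0.1],[.02,.02,.1])):
    print(n,"both",fit(m,x0,L,st),*[fit(m,x0,[l],st) for l in L])
    p=fit(m,x0,L,st)[0]
    if n=="balance":
        x,y,th=p;R=np.array([[np.cos(th),-np.sin(th)],[np.sin(th),np.cos(th)]])
        pts=[[*(R@k[:2]+[x,y]),k[2]] for k in ([.045,0,.063],[-.105,-.052,.055],[-.105,.065,.055])]
        pts[:0]=[]; print(np.round(pts,4))
        c0=pts[0]; extra=[[c0[0]+.07*np.cos(t),c0[1]+.07*np.sin(t),.063] for t in a]; allp=pts+extra+box(*p)
    else: bp=cyl(*p)
out=[]
for f,(x,y) in zip(F,((190,110),(120,95))):
    im=cv2.resize(cv2.cvtColor(f["pixels"],cv2.COLOR_RGB2BGR)[y:y+140,x:x+180],None,fx=4,fy=4,interpolation=cv2.INTER_CUBIC)
    for P in allp+bp:
        u=(pix(f,P)-[x,y]+.5)*4; cv2.circle(im,tuple(int(v) for v in u),2,(0,0,255),-1)
    out.append(im)
cv2.imwrite("pics/ov_s.png",out[0]);cv2.imwrite("pics/ov_t.png",out[1])
E
```

```text
scene beaker 299.0
scene balance 5842.0
top beaker 317.0
top balance 6525.0
beaker both (array([0.46551659, 0.27147571]), np.float64(0.9035992622375488)) (array([0.4638137 , 0.27046146]), np.float64(0.9248496890068054)) (array([0.46609851, 0.27291665]), np.float64(0.9143305420875549))
balance both (array([0.58239311, 0.01567483, 0.21357282]), np.float64(0.9597963094711304)) (array([0.58079745, 0.01499452, 0.20813021]), np.float64(0.9452375173568726)) (array([0.58290844, 0.01628287, 0.21142946]), np.float64(0.976753830909729))
[[ 0.6264  0.0252  0.063 ]
 [ 0.4908 -0.0574  0.055 ]
 [ 0.466   0.0569  0.055 ]]
```

View pics/ov_t.png

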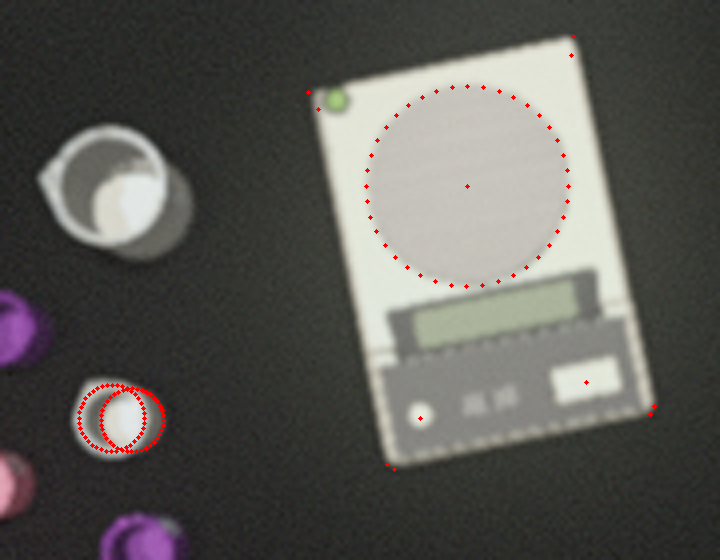

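View pics/ov_s.png

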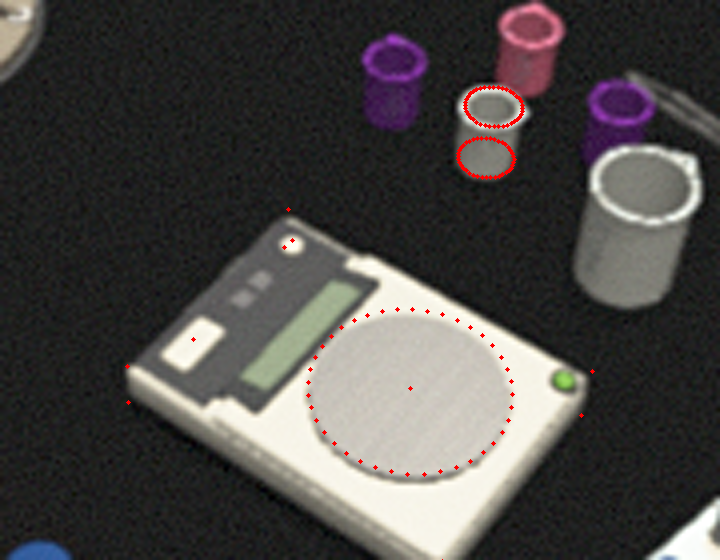

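Both overlays fit well: pan, keys and corners all land where they should. I plan the approach next, with the jaw axis at -35°, which clears the neighbours and the lip.

```bash
cat > plan.py <<'E'
from h import *
from scipy.spatial.transform import Rotation as Ro
def plan(*T):
    o=r.get_obs(); R0=Ro.from_rotvec(o["orientation"]); p0=o["tcp_pos"]
    y=R0.as_matrix()[:,1]
    print("t",round(o["clock"],2),"tcp",np.round(p0,4),"yaw",round(np.degrees(np.arctan2(y[1],y[0])),2),"F",np.round(o["contact_force"],2),"w",round(o["grip_width"],4))
    for x,yy,z,yaw in T:
        a=np.radians(yaw); Y=np.array([np.cos(a),np.sin(a),0]); Z=np.array([0,0,-1.])
        R=Ro.from_matrix(np.column_stack([np.cross(Y,Z),Y,Z]))
        print((x,yy,z,yaw),"off",np.round(R0.inv().apply(np.array([x,yy,z])-p0)/.5,4).tolist(),"turn",np.round((R0.inv()*R).as_rotvec()/1.5,4).tolist())
E
python3 -c "
from plan import *
plan((.5,-.35,.25,-64),(.52,-.1,.25,-55),(.52,.0,.25,-45),(.4655,.271,.2,-35))"
```

```text
t 1.2 tcp [ 0.2953 -0.607   0.2453] yaw -64.06 F [-0.23 -0.11  0.87] w 0.0852
(0.5, -0.35, 0.25, -64) off [0.593, -0.2831, -0.0094] turn [0.0, -0.0, -0.0007]
(0.52, -0.1, 0.25, -55) off [0.8477, -0.7152, -0.0094] turn [0.0, -0.0, -0.1054]
(0.52, 0.0, 0.25, -45) off [0.9352, -0.8951, -0.0094] turn [0.0, -0.0, -0.2218]
(0.4655, 0.271, 0.2, -35) off [1.0743, -1.4302, 0.0906] turn [0.0, -0.0, -0.3381]
```

Request:
carry_out:
  offset:
    - [0.593, -0.283, -0.01]
    - [0.593, -0.283, -0.01]
    - [0.593, -0.283, -0.01]
    - [0.593, -0.283, -0.01]
    - [0.593, -0.283, -0.01]
    - [0.593, -0.283, -0.01]
    - [0.593, -0.283, -0.01]
    - [0.593, -0.283, -0.01]
  turn:
    - [0, 0, 0]
    - [0, 0, 0]
    - [0, 0, 0]
    - [0, 0, 0]
    - [0, 0, 0]
    - [0, 0, 0]
    - [0, 0, 0]
    - [0, 0, 0]
  hand: 0

```text
clock: 2.0
tcp_pos: [0.5041, -0.3444, 0.2506]
orientation: [-3.057, -0.719, -0.004]
contact_force: [0.2, -0.1, -0.7]
grip_width: 0.085
```

```bash
python3 -c "
from plan import *
plan((.52,0,.25,-50),(.4655,.271,.2,-35))"
```

```text
t 2.0 tcp [ 0.5041 -0.3444  0.2506] yaw -63.54 F [ 0.22 -0.12 -0.68] w 0.085
(0.52, 0, 0.25, -50) off [0.3353, -0.6025, 0.0028] turn [-0.0004, -0.0021, -0.1576]
(0.4655, 0.271, 0.2, -35) off [0.4789, -1.1362, 0.1037] turn [-0.0002, -0.0021, -0.3321]
```

Request:
carry_out:
  offset:
    - [0.335, -0.602, 0]
    - [0.335, -0.602, 0]
    - [0.335, -0.602, 0]
    - [0.335, -0.602, 0]
    - [0.335, -0.602, 0]
    - [0.335, -0.602, 0]
    - [0.335, -0.602, 0]
    - [0.335, -0.602, 0]
  turn:
    - [0, 0, -0.158]
    - [0, 0, -0.158]
    - [0, 0, -0.158]
    - [0, 0, -0.158]
    - [0, 0, -0.158]
    - [0, 0, -0.158]
    - [0, 0, -0.158]
    - [0, 0, -0.158]

```text
clock: 2.8
tcp_pos: [0.5191, 0.0006, 0.2509]
orientation: [-2.95, -1.075, -0.003]
contact_force: [-0.3, -0.7, 0.1]
grip_width: 0.0853
```

```bash
python3 -c "
from plan import *
plan((.4655,.271,.16,-35))"
```

```text
t 2.8 tcp [0.5191 0.0006 0.2509] yaw -49.94 F [-0.26 -0.67  0.05] w 0.0853
(0.4655, 0.271, 0.16, -35) off [0.2655, -0.4828, 0.1831] turn [-0.0006, -0.0019, -0.1739]
```

Request:
carry_out:
  offset:
    - [0.265, -0.483, 0.183]
    - [0.265, -0.483, 0.183]
    - [0.265, -0.483, 0.183]
    - [0.265, -0.483, 0.183]
    - [0.265, -0.483, 0.183]
    - [0.265, -0.483, 0.183]
    - [0.265, -0.483, 0.183]
    - [0.265, -0.483, 0.183]
  turn:
    - [0, -0.002, -0.174]
    - [0, -0.002, -0.174]
    - [0, -0.002, -0.174]
    - [0, -0.002, -0.174]
    - [0, -0.002, -0.174]
    - [0, -0.002, -0.174]
    - [0, -0.002, -0.174]
    - [0, -0.002, -0.174]

```text
clock: 3.6
tcp_pos: [0.4676, 0.2641, 0.1584]
orientation: [2.791, 1.438, -0.006]
contact_force: [0.6, -1.5, -0.4]
grip_width: 0.0853
```

```bash
python3 -c "
from plan import *
plan((.4655,.271,.029,-35))"
```

```text
t 3.6 tcp [0.4676 0.2641 0.1584] yaw -35.48 F [ 0.57 -1.49 -0.38] w 0.0853
(0.4655, 0.271, 0.029, -35) off [0.0099, -0.0114, 0.2587] turn [-0.0003, 0.0027, -0.0056]
```

Request:
carry_out:
  offset:
    - [0, 0, 0]
    - [0, 0, 0]
    - [0, 0, 0]
  turn:
    - [0, 0, 0]
    - [0, 0, 0]
    - [0, 0, 0]

```text
clock: 3.9
tcp_pos: [0.4683, 0.2631, 0.1592]
orientation: [2.794, 1.434, -0.003]
contact_force: [0.4, 0.5, 0.2]
grip_width: 0.0852
```

```bash
python3 -c "
from plan import *
plan((.4655,.271,.032,-35))"
```

```text
t 3.9 tcp [0.4683 0.2631 0.1592] yaw -35.67 F [0.44 0.5  0.17] w 0.0852
(0.4655, 0.271, 0.032, -35) off [0.0102, -0.014, 0.2543] turn [0.0003, 0.0018, -0.0078]
```

Request:
carry_out:
  offset:
    - [0.01, -0.014, 0.05]
    - [0.01, -0.014, 0.1]
    - [0.01, -0.014, 0.15]
    - [0.01, -0.014, 0.2]
    - [0.01, -0.014, 0.23]
    - [0.01, -0.014, 0.254]
    - [0.01, -0.014, 0.254]
    - [0.01, -0.014, 0.254]
  turn:
    - [0, 0.002, -0.008]
    - [0, 0.002, -0.008]
    - [0, 0.002, -0.008]
    - [0, 0.002, -0.008]
    - [0, 0.002, -0.008]
    - [0, 0.002, -0.008]
    - [0, 0.002, -0.008]
    - [0, 0.002, -0.008]

```text
clock: 4.7
tcp_pos: [0.4649, 0.2726, 0.0323]
orientation: [-2.784, -1.454, -0.001]
contact_force: [0.1, -0.3, 0.9]
grip_width: 0.0855
```

Run:
```python
from fit import *
from plan import plan
plan((.4655,.271,.032,-35))
f=imaging.grab_frame("scene")
cv2.imwrite("pics/g1.png",cv2.resize(cv2.cvtColor(f["pixels"],cv2.COLOR_RGB2BGR)[70:220,230:430],None,fx=3.5,fy=3.5,interpolation=cv2.INTER_CUBIC))
```

```text
t 4.7 tcp [0.4649 0.2726 0.0323] yaw -34.85 F [ 0.13 -0.31  0.9 ] w 0.0855
(0.4655, 0.271, 0.032, -35) off [-0.0019, 0.0028, 0.0007] turn [-0.0, -0.0005, 0.0018]
```

View pics/g1.png

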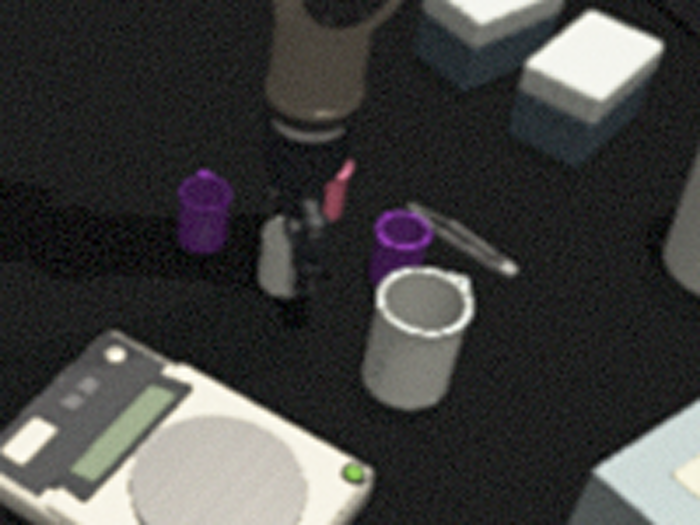

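The gripper straddles the white beaker (about (280,255) in the crop), which is still standing, and the neighbours are clear. I'll close with low force.

Request:
carry_out:
  offset:
    - [0, 0, 0]
    - [0, 0, 0]
    - [0, 0, 0]
    - [0, 0, 0]
    - [0, 0, 0]
    - [0, 0, 0]
    - [0, 0, 0]
    - [0, 0, 0]
  turn:
    - [0, 0, 0]
    - [0, 0, 0]
    - [0, 0, 0]
    - [0, 0, 0]
    - [0, 0, 0]
    - [0, 0, 0]
    - [0, 0, 0]
    - [0, 0, 0]
  hand: 1
  force: 25

```text
clock: 5.55
tcp_pos: [0.4649, 0.2725, 0.0325]
orientation: [-2.785, -1.454, -0.001]
contact_force: [-1.0, -1.2, 5.1]
grip_width: 0.045
```

```bash
python3 -c "
from plan import *
plan((.4655,.271,.032,-35),(.4655,.271,.18,-35))"
```

```text
t 5.55 tcp [0.4649 0.2725 0.0325] yaw -34.85 F [-0.99 -1.2   5.08] w 0.045
(0.4655, 0.271, 0.032, -35) off [-0.0018, 0.0028, 0.0009] turn [0.0001, -0.0005, 0.0018]
(0.4655, 0.271, 0.18, -35) off [-0.0016, 0.0029, -0.2951] turn [0.0001, -0.0005, 0.0018]
```

Request:
carry_out:
  offset:
    - [0, 0, -0.02]
    - [0, 0, -0.06]
    - [0, 0, -0.12]
    - [0, 0, -0.18]
    - [0, 0, -0.24]
    - [0, 0, -0.28]
    - [0, 0, -0.3]
    - [0, 0, -0.3]
  turn:
    - [0, 0, 0]
    - [0, 0, 0]
    - [0, 0, 0]
    - [0, 0, 0]
    - [0, 0, 0]
    - [0, 0, 0]
    - [0, 0, 0]
    - [0, 0, 0]

```text
clock: 6.35
tcp_pos: [0.4651, 0.2727, 0.1832]
orientation: [-2.784, -1.454, -0.004]
contact_force: [-0.4, -0.3, -0.8]
grip_width: 0.0451
```

Run:
```python
from plan import *
plan((.545,.15,.18,-45),(.6264,.0252,.14,-60))
f=imaging.grab_frame("scene")
cv2.imwrite("pics/g2.png",cv2.resize(cv2.cvtColor(f["pixels"],cv2.COLOR_RGB2BGR)[40:190,230:430],None,fx=3.5,fy=3.5,interpolation=cv2.INTER_CUBIC))
```

```text
t 6.35 tcp [0.4651 0.2727 0.1832] yaw -34.84 F [-0.35 -0.28 -0.81] w 0.0451
(0.545, 0.15, 0.18, -45) off [-0.1101, 0.2715, 0.0063] turn [0.0004, -0.0016, 0.1182]
(0.6264, 0.0252, 0.14, -60) off [-0.2222, 0.5476, 0.0863] turn [0.0002, -0.0017, 0.2927]
```

View pics/g2.png

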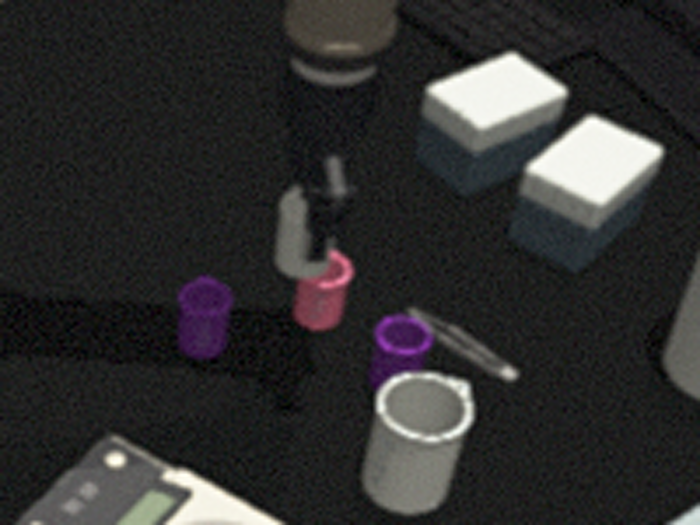

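The beaker is lifted and looks upright, at about (300,230). Moving over the pan.

Request:
carry_out:
  offset:
    - [-0.03, 0.08, 0]
    - [-0.07, 0.17, 0]
    - [-0.11, 0.27, 0]
    - [-0.15, 0.36, 0]
    - [-0.19, 0.46, 0]
    - [-0.21, 0.52, 0.03]
    - [-0.222, 0.548, 0.05]
    - [-0.222, 0.548, 0.05]
  turn:
    - [0, -0.002, 0.04]
    - [0, -0.002, 0.08]
    - [0, -0.002, 0.12]
    - [0, -0.002, 0.16]
    - [0, -0.002, 0.2]
    - [0, -0.002, 0.24]
    - [0, -0.002, 0.28]
    - [0, -0.002, 0.293]

```text
clock: 7.2
tcp_pos: [0.625, 0.0208, 0.153]
orientation: [3.036, 0.802, -0.014]
contact_force: [-1.5, -0.5, -0.5]
grip_width: 0.045
```

Run:
```python
from plan import *
plan((.6264,.0252,.115,-60))
```

```text
t 7.2 tcp [0.625  0.0208 0.153 ] yaw -60.38 F [-1.46 -0.45 -0.51] w 0.045
(0.6264, 0.0252, 0.115, -60) off [0.0075, -0.0062, 0.076] turn [-0.0004, 0.0059, -0.0045]
```

Request:
carry_out:
  offset:
    - [0.007, -0.006, 0.03]
    - [0.007, -0.006, 0.06]
    - [0.007, -0.006, 0.08]
    - [0.007, -0.006, 0.09]
    - [0.007, -0.006, 0.095]
    - [0.007, -0.006, 0.095]
    - [0.007, -0.006, 0.095]
    - [0.007, -0.006, 0.095]
  turn:
    - [0, 0.006, -0.004]
    - [0, 0.006, -0.004]
    - [0, 0.006, -0.004]
    - [0, 0.006, -0.004]
    - [0, 0.006, -0.004]
    - [0, 0.006, -0.004]
    - [0, 0.006, -0.004]
    - [0, 0.006, -0.004]

```text
clock: 8.0
tcp_pos: [0.6278, 0.029, 0.1098]
orientation: [-3.031, -0.821, -0.011]
contact_force: [0.2, -0.6, 0.6]
grip_width: 0.0452
```

Run:
```python
from plan import *
plan((.6264,.0252,.1,-60),(.6264,.0252,.095,-60))
f=imaging.grab_frame("scene")
im=cv2.resize(cv2.cvtColor(f["pixels"],cv2.COLOR_RGB2BGR)[130:270,200:360],None,fx=4,fy=4,interpolation=cv2.INTER_CUBIC)
from fit import cyl
for P in cyl(.6264,.0252,.0715)+cyl(.6264,.0252,.063,0,.07):
    u=(pix(f,P)-[200,130]+.5)*4; cv2.circle(im,tuple(int(v) for v in u),1,(0,0,255),-1)
cv2.imwrite("pics/g3.png",im)
```

```text
t 8.0 tcp [0.6278 0.029  0.1098] yaw -59.68 F [ 0.19 -0.62  0.64] w 0.0452
(0.6264, 0.0252, 0.1, -60) off [-0.0064, 0.005, 0.0195] turn [0.0005, -0.0046, 0.0037]
(0.6264, 0.0252, 0.095, -60) off [-0.0064, 0.005, 0.0295] turn [0.0005, -0.0046, 0.0037]
```

View pics/g3.png

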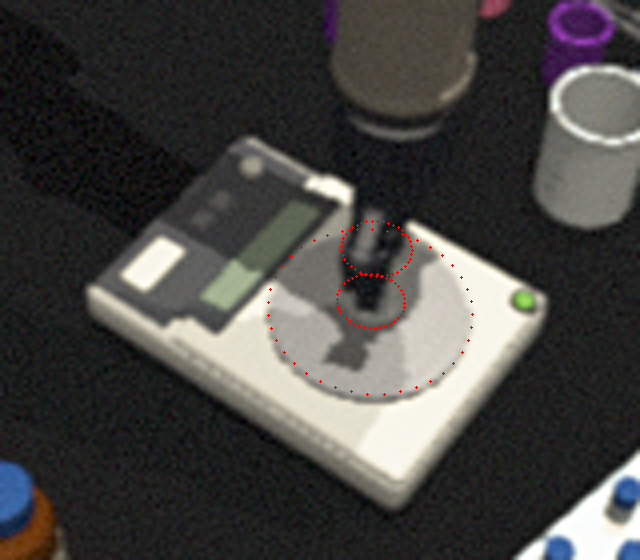

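The beaker is above the pan centre, at about (372,290) against a predicted (371,300). I'll lower gently and watch the force.

Request:
carry_out:
  offset:
    - [-0.006, 0.005, 0.006]
    - [-0.006, 0.005, 0.012]
    - [-0.006, 0.005, 0.018]
    - [-0.006, 0.005, 0.022]
    - [-0.006, 0.005, 0.022]
    - [-0.006, 0.005, 0.022]
    - [-0.006, 0.005, 0.022]
  turn:
    - [0, -0.004, 0.004]
    - [0, -0.004, 0.004]
    - [0, -0.004, 0.004]
    - [0, -0.004, 0.004]
    - [0, -0.004, 0.004]
    - [0, -0.004, 0.004]
    - [0, -0.004, 0.004]

```text
clock: 8.75
tcp_pos: [0.6263, 0.0254, 0.0983]
orientation: [3.034, 0.813, 0.0]
contact_force: [-1.2, -0.3, -1.2]
grip_width: 0.045
```

Run:
```python
from plan import *
plan((.6264,.0252,.096,-60))
```

```text
t 8.75 tcp [0.6263 0.0254 0.0983] yaw -60.01 F [-1.22 -0.25 -1.19] w 0.045
(0.6264, 0.0252, 0.096, -60) off [0.0, 0.0005, 0.0045] turn [0.0002, -0.0001, -0.0002]
```

Request:
carry_out:
  offset:
    - [0, 0, 0.001]
    - [0, 0, 0.002]
    - [0, 0, 0.003]
    - [0, 0, 0.004]
    - [0, 0, 0.004]
  turn:
    - [0, 0, 0]
    - [0, 0, 0]
    - [0, 0, 0]
    - [0, 0, 0]
    - [0, 0, 0]

```text
clock: 9.25
tcp_pos: [0.6261, 0.0253, 0.0961]
orientation: [3.034, 0.813, -0.0]
contact_force: [-0.2, -0.6, -0.1]
grip_width: 0.045
```

Request:
carry_out:
  offset:
    - [0, 0, 0.001]
    - [0, 0, 0.002]
    - [0, 0, 0.002]
    - [0, 0, 0.002]
  turn:
    - [0, 0, 0]
    - [0, 0, 0]
    - [0, 0, 0]
    - [0, 0, 0]

```text
clock: 9.65
tcp_pos: [0.6262, 0.0253, 0.0955]
orientation: [3.034, 0.812, 0.0]
contact_force: [-1.9, -0.2, 4.2]
grip_width: 0.0451
```

Contact (Fz about 4 N) at the expected height. Releasing.

Request:
carry_out:
  offset:
    - [0, 0, 0]
    - [0, 0, 0]
    - [0, 0, 0]
    - [0, 0, 0]
    - [0, 0, 0]
    - [0, 0, 0]
    - [0, 0, 0]
    - [0, 0, 0]
  turn:
    - [0, 0, 0]
    - [0, 0, 0]
    - [0, 0, 0]
    - [0, 0, 0]
    - [0, 0, 0]
    - [0, 0, 0]
    - [0, 0, 0]
    - [0, 0, 0]
  hand: 0

```text
clock: 10.45
tcp_pos: [0.6262, 0.0253, 0.0952]
orientation: [3.034, 0.812, 0.0]
contact_force: [0.0, 0.2, 0.3]
grip_width: 0.0854
```

Request:
carry_out:
  offset:
    - [0, 0, -0.02]
    - [0, 0, -0.06]
    - [0, 0, -0.12]
    - [0, 0, -0.18]
    - [0, 0, -0.24]
    - [0, 0, -0.3]
    - [0, 0, -0.3]
  turn:
    - [0, 0, 0]
    - [0, 0, 0]
    - [0, 0, 0]
    - [0, 0, 0]
    - [0, 0, 0]
    - [0, 0, 0]
    - [0, 0, 0]

```text
clock: 11.15
tcp_pos: [0.6287, 0.0259, 0.251]
orientation: [3.033, 0.812, 0.014]
contact_force: [0.2, 0.9, 0.9]
grip_width: 0.0855
```

Run:
```python
from plan import *
plan((.4908,-.0574,.2,-78),(.4908,-.0574,.09,-78))
```

```text
t 11.15 tcp [0.6287 0.0259 0.251 ] yaw -60.02 F [0.24 0.91 0.93] w 0.0855
(0.4908, -0.0574, 0.2, -78) off [-0.323, 0.0061, 0.0993] turn [0.0018, -0.0059, 0.2092]
(0.4908, -0.0574, 0.09, -78) off [-0.3248, 0.0052, 0.3193] turn [0.0018, -0.0059, 0.2092]
```

Request:
carry_out:
  offset:
    - [-0.08, 0, 0]
    - [-0.16, 0, 0]
    - [-0.25, 0, 0]
    - [-0.32, 0.006, 0.05]
    - [-0.323, 0.006, 0.1]
    - [-0.323, 0.006, 0.15]
    - [-0.323, 0.006, 0.2]
    - [-0.323, 0.006, 0.22]
  turn:
    - [0, 0, 0.05]
    - [0, 0, 0.1]
    - [0, 0, 0.15]
    - [0, 0, 0.2]
    - [0.002, -0.006, 0.21]
    - [0.002, -0.006, 0.21]
    - [0.002, -0.006, 0.21]
    - [0.002, -0.006, 0.21]
  hand: 1

```text
clock: 11.95
tcp_pos: [0.4862, -0.058, 0.1334]
orientation: [-3.124, -0.327, 0.02]
contact_force: [-0.2, 0.2, 0.1]
grip_width: -0.0001
```

Request:
carry_out:
  offset:
    - [0, 0, 0]
    - [0, 0, 0]
    - [0, 0, 0]
  turn:
    - [0, 0, 0]
    - [0, 0, 0]
    - [0, 0, 0]

```text
clock: 12.25
tcp_pos: [0.4887, -0.0579, 0.1364]
orientation: [3.125, 0.327, -0.011]
contact_force: [-0.2, -0.5, 0.7]
grip_width: -0.0001
```

Run:
```python
from plan import *
print(r.nose_length)
plan((.4908,-.0574,.078,-78))
f=imaging.grab_frame("top")
im=cv2.resize(cv2.cvtColor(f["pixels"],cv2.COLOR_RGB2BGR)[95:235,120:300],None,fx=4,fy=4,interpolation=cv2.INTER_CUBIC)
from fit import cyl
for P in cyl(.6264,.0252,.063):
    u=(pix(f,P)-[120,95]+.5)*4; cv2.circle(im,tuple(int(v) for v in u),1,(0,0,255),-1)
cv2.imwrite("pics/g4.png",im)
```

```text
0.014
t 12.25 tcp [ 0.4887 -0.0579  0.1364] yaw -78.06 F [-0.22 -0.48  0.72] w -0.0001
(0.4908, -0.0574, 0.078, -78) off [0.0052, -0.0001, 0.1167] turn [-0.0005, 0.0048, -0.0007]
```

View pics/g4.png

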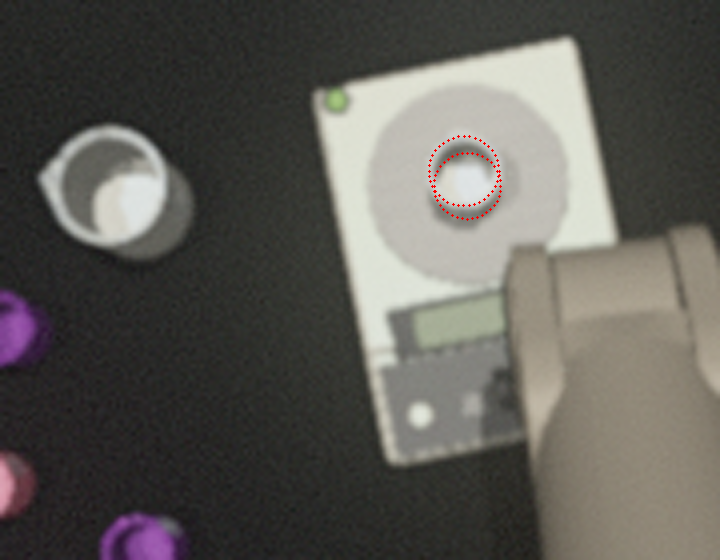

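The beaker stands upright at the pan centre (about (466,183)), free of the gripper. Now I descend onto the tare key.

Request:
carry_out:
  offset:
    - [0.005, 0, 0.03]
    - [0.005, 0, 0.06]
    - [0.005, 0, 0.09]
    - [0.005, 0, 0.11]
    - [0.005, 0, 0.115]
    - [0.005, 0, 0.115]
    - [0.005, 0, 0.115]
  turn:
    - [0, 0.005, 0]
    - [0, 0.005, 0]
    - [0, 0.005, 0]
    - [0, 0.005, 0]
    - [0, 0.005, 0]
    - [0, 0.005, 0]
    - [0, 0.005, 0]

```text
clock: 13.0
tcp_pos: [0.4902, -0.0575, 0.0783]
orientation: [-3.124, -0.326, 0.001]
contact_force: [0.3, -0.6, 1.0]
grip_width: -0.0001
```

Run:
```python
from plan import *
plan((.4908,-.0574,.069,-78),(.4908,-.0574,.0635,-78))
```

```text
t 13.0 tcp [ 0.4902 -0.0575  0.0783] yaw -78.07 F [ 0.35 -0.58  0.98] w -0.0001
(0.4908, -0.0574, 0.069, -78) off [0.0012, 0.0001, 0.0186] turn [-0.0006, 0.0004, -0.0008]
(0.4908, -0.0574, 0.0635, -78) off [0.0012, 0.0001, 0.0296] turn [-0.0006, 0.0004, -0.0008]
```

Request:
carry_out:
  offset:
    - [0.001, 0, 0.006]
    - [0.001, 0, 0.012]
    - [0.001, 0, 0.017]
    - [0.001, 0, 0.021]
    - [0.001, 0, 0.024]
    - [0.001, 0, 0.024]
  turn:
    - [0, 0, 0]
    - [0, 0, 0]
    - [0, 0, 0]
    - [0, 0, 0]
    - [0, 0, 0]
    - [0, 0, 0]

```text
clock: 13.6
tcp_pos: [0.4902, -0.0574, 0.0657]
orientation: [-3.124, -0.326, 0.003]
contact_force: [-0.9, 0.1, 4.3]
grip_width: 0.0
```

Request:
carry_out:
  offset:
    - [0, 0, 0.002]
    - [0, 0, 0.004]
    - [0, 0, 0.005]
    - [0, 0, 0.005]
  turn:
    - [0, 0, 0]
    - [0, 0, 0]
    - [0, 0, 0]
    - [0, 0, 0]

```text
clock: 14.0
tcp_pos: [0.4903, -0.0574, 0.064]
orientation: [-3.124, -0.326, 0.003]
contact_force: [-4.6, 0.7, 14.8]
grip_width: 0.0
```

Request:
carry_out:
  offset:
    - [0, 0, 0.002]
    - [0, 0, 0.003]
    - [0, 0, 0.003]
    - [0, 0, 0.003]
  turn:
    - [0, 0, 0]
    - [0, 0, 0]
    - [0, 0, 0]
    - [0, 0, 0]

```text
clock: 14.4
tcp_pos: [0.4903, -0.0574, 0.0637]
orientation: [-3.124, -0.326, 0.002]
contact_force: [-8.4, 0.3, 30.2]
grip_width: 0.0001
```

The force rises to 30 N at tip z ≈ 0.050, so the key is hard on its stop. Releasing straight up.

Request:
carry_out:
  offset:
    - [0, 0, -0.01]
    - [0, 0, -0.03]
    - [0, 0, -0.06]
    - [0, 0, -0.12]
    - [0, 0, -0.2]
    - [0, 0, -0.28]
    - [0, 0, -0.32]
    - [0, 0, -0.32]
  turn:
    - [0, 0, 0]
    - [0, 0, 0]
    - [0, 0, 0]
    - [0, 0, 0]
    - [0, 0, 0]
    - [0, 0, 0]
    - [0, 0, 0]
    - [0, 0, 0]

```text
clock: 15.2
tcp_pos: [0.4923, -0.0575, 0.225]
orientation: [-3.125, -0.326, -0.007]
contact_force: [0.2, 0.1, 0.6]
grip_width: 0.0001
```

Request:
carry_out:
  offset:
    - [-0.02, 0.08, 0]
    - [-0.02, 0.16, 0]
    - [-0.02, 0.24, 0]
    - [-0.02, 0.32, 0]
    - [-0.02, 0.4, 0]
    - [-0.02, 0.4, 0]
    - [-0.02, 0.4, 0]
  turn:
    - [0, 0, 0]
    - [0, 0, 0]
    - [0, 0, 0]
    - [0, 0, 0]
    - [0, 0, 0]
    - [0, 0, 0]
    - [0, 0, 0]

```text
clock: 15.9
tcp_pos: [0.5211, -0.2557, 0.2199]
orientation: [-3.122, -0.323, 0.006]
contact_force: [0.9, 0.9, 0.2]
grip_width: -0.0001
```

Run:
```python
from plan import *
plan()
f=imaging.grab_frame("scene")
im=cv2.resize(cv2.cvtColor(f["pixels"],cv2.COLOR_RGB2BGR)[90:300,120:400],None,fx=2.8,fy=2.8,interpolation=cv2.INTER_CUBIC)
from fit import cyl
for P in cyl(.6264,.0252,.063):
    u=(pix(f,P)-[120,90]+.5)*2.8; cv2.circle(im,tuple(int(v) for v in u),1,(0,0,255),-1)
cv2.imwrite("pics/g5.png",im)
```

```text
t 15.9 tcp [ 0.5211 -0.2557  0.2199] yaw -78.18 F [0.9  0.88 0.19] w -0.0001
```

View pics/g5.png

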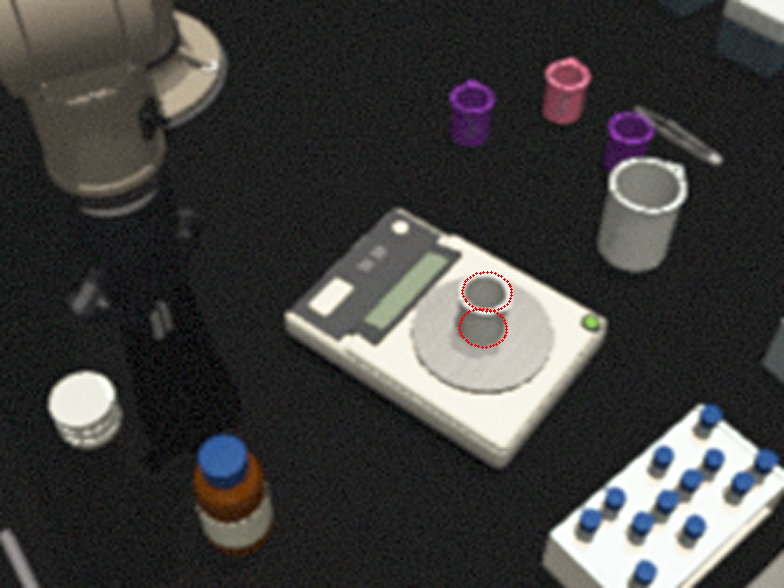

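The beaker is upright at the pan centre (485,310), with its rim on the predicted circle. The tare key (330,297) is back up, and the other things stand where they did. Handing in.

```bash
python3 -c "
from bench import r
print(r.hand_in())"
```

```text
the job is handed in; nothing more can be done
None
```

The white beaker was set down in the middle of the balance pan at about 4 N and released. I then pressed the tare key onto its stop and let it go. The job was handed in at about 16 s of the 51 s allowed.

- **Beaker:** the last picture shows it upright, with its rim on the circle predicted for the pan centre, and the gripper well clear.
- **Tare key:** it was pressed to about 30 N with the fingertips at z ≈ 0.050 m, which is where its stop should be. The last picture shows it looking sprung back; there was no direct reading of its travel.
- **Other things:** the on/off key was not touched. In the last picture the neighbouring vessels and the bottle look where they stood before; I judged that by eye and did not measure it. The marker and forceps were never approached.

No check failed. The TCP sometimes settled up to about 8 mm from where a move was aimed, and I corrected this with a fresh reading before the grasp, the placing and the press.

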